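Fish a dropped spacer out of a machine gap with a hooked rod

ROBOT

A 6-joint arm with a two-finger parallel gripper is mounted at the origin on the work surface. World frame = base frame: x ahead of the robot, y to its left, z up, the work surface at z = 0. Lengths are in m, angles in degrees, forces in N, time in s.
With the tool pointing down it reaches from about 0.4 to 0.825 m from the base axis. Payload 7 kg.
Tool frame: the origin (TCP) lies on the front face of the gripper's body, between the roots of the fingers; the fingertips stand 66 mm ahead of it and the grasp point (between the pads) lies 47 mm ahead of it; z points along the fingers, y is the line along which they close (so a half turn about z gives the same grasp; the last joint's range is limited). The gripper opens to 88 mm and grips with 3 to 60 N. Pads are 19 mm wide; open, the fingers measure 130 mm over their backs; the gripper's body (78 mm by 193 mm) begins 47 mm behind the grasp point.
Start: joints at [-48.295, 20.546, 0.682, 0, -70.136, -16.507], TCP at [0.287, -0.611, 0.292] pointing down, gripper open.
Joint ranges: [-176.03, 176.03], [-82.01, 121.73], [-58.28, 71.71], [-173.87, 95.51], [-174.79, -0.11], [-173.66, 173.66]. Speed limits (degrees/s): [136.94, 136.94, 172.46, 180, 180, 180].

INTERFACE

Orientations are given as [roll, pitch, yaw] about the fixed x, y, z axes, in that order (R = Rz(yaw) Ry(pitch) Rx(roll)).
In Python, from plant import ctrl gives the robot as it stands.
- The arm moves only by the tool send_rows, never from a script. Its argument "deltas" is a list of rows, each a list of 2 entries, a list of its own where there are three numbers: the shift along the tool's x, y, z each as a share of 800 mm, from -1 to 1, then the turn about the tool's z as a share of 90 degrees, from -1 to 1. A call has exactly 5 rows; each row is the pose to reach, as a shift and turn from the pose commanded when the call began, along the tool's axes at that moment; what a row does not reach only later rows make up. A row lasts 1/12 s, in which the tool goes at most 41.7 mm and 7.16 degrees, less where a joint would pass 70% of its speed; a pose out of reach is approached as far as the arm can. A call with a number of a shift or a turn outside -1 to 1 is refused whole. A call with a gripper value outside its range is refused whole. "gripper" is the opening, from 0 (shut) to 1 (fully open), set as the call begins (left out, the last holds). The fingers move at their own pace and stop on an object; the grip force is fixed at half the most. Time passes only in rows, so rows that repeat a pose let the fingers close, or fill a call up. It gives the time, the measured TCP pose, the force, the opening and the grip force at its end, in the units of the state.
- ctrl.get_obs(): the state, without advancing time (a new reading comes with each control period).
- ctrl.snapshot(name): name is "scene" or "top"; returns a dict with "color" (420x560x3 uint8, red, green, blue), "vertical_fov" (degrees; the focal length in pixels is half the picture's height over the tangent of half this angle, whatever the lens; pixels are square), "cx", "cy" (the principal point, pixels), "rvec" (rotation vector, rad) and "tvec" (3), from world to camera coordinates, as OpenCV has them. Camera axes: x right, y down, z forward; pixel columns grow to the right and rows downward; lengths in m; the calibration is good to about 2 mm. A picture is of the moment at which its call begins. There is no depth.
- ctrl.close_job(): hands the job in; it is judged then, once.
Trained networks look in a picture, given as the dict that the camera call returned (one of the last four; its "shot" number tells which), for a name from the list of things; names that differ only in an ending like _2 or _b are one class to them, and where a whole thing is asked for, a point or a joint stands for the part that bears it (a point fixed in the world has none). Each returns a list of dicts, best first, with "conf" (0 to 1); they miss things now and then, are a little off and sometimes report something else, mostly with a low value. They report only what shows in the picture. A call takes as long as a camera call. They do not tell look-alikes from the thing itself.
- ctrl.boxes_of(picture, thing): "xy" ([column, row] as shares, 0 to 1, of the picture: columns of its width, rows of its height, amid what is visible of it).
- ctrl.cut_out(picture, thing): "pixels" (420x560 bool, what is visible of it) and "xy" ([column, row] as shares, 0 to 1, of the picture: columns of its width, rows of its height, amid what is visible of it).
The state is a dict: "clock": time; "joint_pos": joint angles; "qvel": joint speeds; "tau": joint torques, N m; "tool_pos": TCP position; "orientation": TCP orientation; "force": force on the tool from outside, world axes, zero at the start; "moment": the same for the moment, N m; "opening": finger opening in m; "gripper_force": force on a finger pad.
Only numpy, scipy, OpenCV 4.12 (cv2) and the standard library are available. Lean on these libraries where they do the work, as an engineer would, in place of code of your own. Each camera call takes 0.05 s, during which the arm holds its last target. There are 200 camera calls.

TASK

A small steel spacer ring has dropped into the narrow gap between the two machine housings. Take the hooked rod from its rest, reach its bent foot down behind the spacer, feel gently for the floor of the gap, and draw the spacer out along the base plate until it lies flat on the open plate in front, wholly clear of the gap, without touching it with the gripper or pressing hard on the machine. Then hang the rod back in its rest, and leave everything else where it is.

Things in the scene. Friction and masses are not known exactly. Their poses are not given: they have to be found in the camera images.
- frame: Fixed machine frame: an aluminium housing (x -81 to -21 mm, 100 high) and a steel one (x 21 to 116, 70 high, a roller on top, x 66 to 110, to 118 high), y -180 to 0, with a gap 42 mm wide between, open above and at its mouth y = 0, end wall at y = -168. Origin: on the bench at the middle of the mouth, z up, +y straight out of the gap. Pressing the rod on it with over 20 N marks it.
- mouth (a point): Point on top of the base plate at the middle of the gap's mouth; axes as the frame. The grey-painted base plate, 4 mm thick, floors the gap and runs on level as the open front plate from the mouth to 150 mm out (+y), 140 mm wide (70 mm either side). The gripper's body does not fit into the gap.
- spacer: Steel spacer ring, 34 mm outside, 20 mm bore, 6 mm thick, 22 to 39 g; origin in the centre of its underside, z along its axis. Starts flat on the base plate in the gap, its centre 60 to 105 mm inside the mouth.
- rod: Upright hooked rod, 230 g. Origin: centre of the underside of its flange (36 x 36 x 6 mm), z up. Above the flange a black handle, 16 wide (x), 26 long (y), z 6 to 60, pinched across x from above. Below, a sleeve 12 mm thick to z = -66, out of which comes a steel bar 6 mm thick, bent at its end into a level foot that points along -y, its end 28 mm from the rod's axis (see foot).
- foot (a point): The rod's axis at z = -110 in the rod's frame, axes as the rod: roughly where its bent foot is, but not exactly. The bar is clamped in the sleeve at a length that is not measured and differs each time: the underside of the foot is 106 to 130 mm below the flange's underside. The foot is a round bar 6 mm thick. The clamp slips only above 60 N.
- seat (a point): Where the rod's origin lies when it hangs at home, 150 mm above the bench; z up. The fixed white rest is two rails along y (70 long, each from 8 to 26 mm either side of the middle, tops at 150) on two posts, with an open slot 16 mm wide between, through which the sleeve hangs and the foot, lying along the slot (-y), passes. The flange sits on the rails. Lift straight up.
- roller_a: knurled steel roller, a tube 72 mm across, 75 mm tall, standing on the bench; to be left alone
- roller_b: smaller knurled steel roller, a tube 60 mm across, 55 mm tall, standing on the bench; to be left alone
- cutter: dark toothed cutter wheel, about 60 mm across, 14 mm thick, lying flat on the bench; to be left alone
- collar: large steel ring 60 mm across, 14 mm thick, lying on the bench (not the spacer); to be left alone
- cone: brass flanged cone, 64 mm across, 45 mm tall; to be left alone
- wrench: steel wrench lying on the bench; to be left alone
- oil: white plastic bottle 56 mm across, 130 mm tall; to be left alone
Things that resemble listed ones, but are neither listed nor needed, are in the scene too. What is shaped like the rod but turquoise or yellow is not meant.

How it is judged:
By the outcome, as a careful person would: the job done as asked, in the order asked, and still so for the second after the job is handed in, with the robot touching nothing.
It also fails if it takes over 51 s, if anything falls off the work surface, if the arm or the gripper's body presses on something with over 40 N, if the wrist force passes 120 N, or if a joint passes its speed limit or range.

## Working session

There is one attempt and no reset: what is moved stays moved. The work goes in short steps, Python scripts to look and compute and a tool call to move; the robot and the scene stay as the last step left them, time stands still between calls to the robot, and variables do not carry over. Pictures are saved under pics/ and viewed, at most 13 in all, crops included, and the job is handed in when it is done.

Besides the shell and the picture viewer there is one more tool, called after "Emit:" as name(argument=value, ...) on one line, values as JSON. send_rows: Moves the arm, as the interface text tells. Shift numbers are shares of 800 mm and turn numbers shares of 90 degrees, none past 1 either way. Its arguments: {"type":"object","properties":{"deltas":{"type":"array","items":{"type":"array"}},"gripper":{"type":"number"}},"required":["deltas"]}

```bash
ls; mkdir -p pics; cat > h.py <<'E'
import numpy as np, cv2
from plant import ctrl
def cam(p):
    h,w=p["color"].shape[:2]; f=h/2/np.tan(np.radians(p["vertical_fov"])/2)
    K=np.array([[f,0,p["cx"]],[0,f,p["cy"]],[0,0,1.]]); R=cv2.Rodrigues(np.array(p["rvec"],float))[0]; return K,R,np.array(p["tvec"],float)
def ray(p,u,v,z):
    K,R,t=cam(p); d=R.T@np.linalg.solve(K,[u,v,1]); c=-R.T@t; return c+d*(z-c[2])/d[2]
def proj(p,X):
    K,R,t=cam(p); X=np.atleast_2d(X)@R.T+t; x=X@K.T; return x[:,:2]/x[:,2:]
def save(n,im,s=1): cv2.imwrite(f"pics/{n}.png",cv2.resize(im[:,:,::-1],None,fx=s,fy=s,interpolation=cv2.INTER_CUBIC))
E
python3 - <<'E'
from h import *
o=ctrl.get_obs(); print(o)
for n in("scene","top"):
    p=ctrl.snapshot(n); save(n+"0",p["color"],1.4)
    K,R,t=cam(p); print(n,K[0,0],p["cx"],p["cy"],-R.T@t, R[2])
    for th in("frame","spacer","rod","foot","seat","mouth"):
        try: print(th,[(round(d["conf"],2),np.round(np.array(d["xy"])*[560,420]).tolist()) for d in ctrl.boxes_of(p,th)][:5])
        except Exception as e: print(th,e)
E
```

```text
pics
{'clock': 0.0, 'joint_pos': array([-4.82938952e+01,  2.05906289e+01,  6.34893338e-01, -2.21025117e-02,
       -7.01370579e+01, -1.65084610e+01]), 'qvel': array([ 0.06324399,  0.04629987, -0.05431619, -0.04233691, -0.00552949,
       -0.04608941]), 'tau': array([ 4.85823675e-04, -5.82714200e+01,  2.93064612e+01,  6.99748233e+00,
        6.93586378e-03, -1.56536134e-04]), 'tool_pos': array([ 0.28722109, -0.61041704,  0.29123398]), 'orientation': array([ 1.79905127e+02, -6.44928047e-03, -1.54809878e+02]), 'force': array([-0.31938461, -0.58399459,  0.15085407]), 'moment': array([-0.00226393,  0.02727802,  0.00912446]), 'gripper_force': 0.0, 'opening': 0.08767948053856585}
scene 444.37898703691724 270.2674369902491 205.7021059437622 [ 1.06641086 -0.59527739  0.79700471] [-0.5358123   0.56937017 -0.62347637]
frame [(0.97, [292.0, 281.0])]
spacer [(0.25, [326.0, 184.0])]
rod [(0.66, [288.0, 163.0]), (0.64, [331.0, 147.0]), (0.61, [349.0, 156.0])]
foot [(0.57, [329.0, 146.0]), (0.52, [288.0, 169.0]), (0.47, [350.0, 155.0])]
seat [(0.7, [328.0, 182.0])]
mouth [(0.69, [293.0, 286.0])]
top 515.7572591846722 286.8135170039238 202.36683715753858 [0.31248042 0.05676441 1.41802009] [ 0.11522357  0.00124256 -0.99333881]
frame [(0.86, [326.0, 149.0])]
spacer []
rod [(0.7, [194.0, 270.0]), (0.6, [191.0, 206.0]), (0.58, [137.0, 259.0])]
foot [(0.91, [135.0, 257.0]), (0.78, [188.0, 207.0]), (0.58, [193.0, 272.0])]
seat [(0.62, [204.0, 215.0])]
mouth [(0.9, [325.0, 144.0])]
```

View pics/scene0.png

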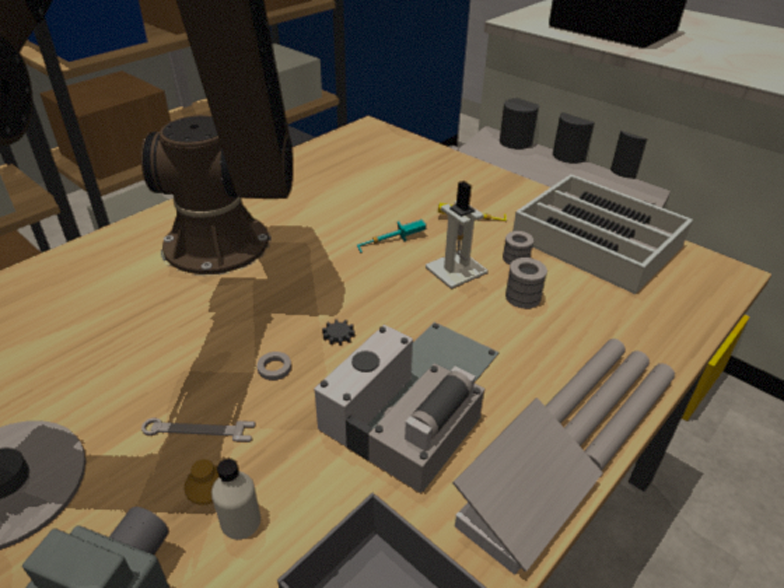

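View pics/top0.png

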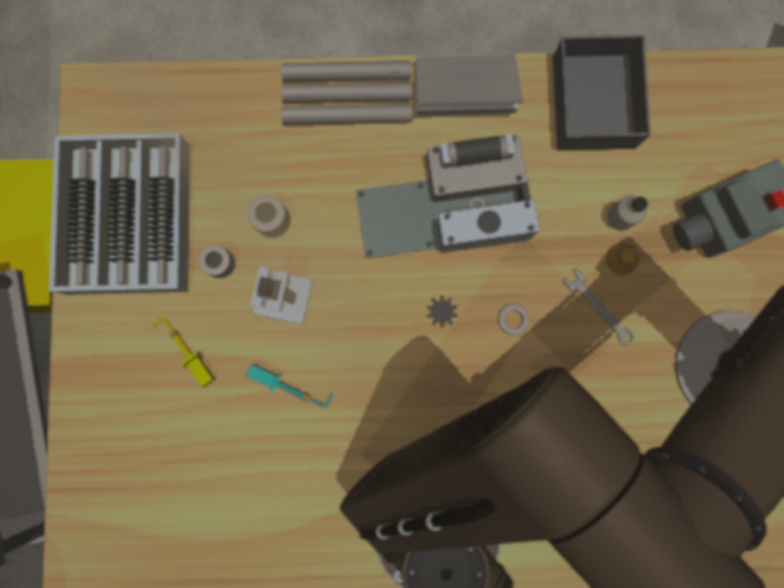

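```bash
python3 - <<'E'
from h import *
C=np.zeros((600,800,3),np.uint8)
t=ctrl.snapshot("top"); s=ctrl.snapshot("scene")
def put(p,x0,y0,w,h,k,X,Y):
    c=cv2.resize(p["color"][y0:y0+h,x0:x0+w],None,fx=k,fy=k,interpolation=cv2.INTER_CUBIC)
    for u in range(-(-x0//10)*10,x0+w,10): cv2.line(c,(int((u-x0)*k),0),(int((u-x0)*k),4 if u%50 else 14),(255,0,0),1)
    for v in range(-(-y0//10)*10,y0+h,10): cv2.line(c,(0,int((v-y0)*k)),(4 if v%50 else 14,int((v-y0)*k)),(255,0,0),1)
    C[Y:Y+c.shape[0],X:X+c.shape[1]]=c
put(t,250,92,140,95,4,0,0); put(t,170,185,60,50,4,560,0); put(s,300,125,60,80,5,500,200); put(s,225,225,125,55,4,0,380)
save("crop1",C); np.savez("cal.npz",**{f"{n}{k}":p[k] for n,p in(("top",t),("scene",s)) for k in("vertical_fov","cx","cy","rvec","tvec")})
for n,p in(("top",t),("scene",s)):
    for th in("rod","seat","spacer"):
        for d in ctrl.cut_out(p,th):
            m=d["pixels"]; ys,xs=np.where(m); print(n,th,round(d["conf"],2),m.sum(),xs.min(),xs.max(),ys.min(),ys.max())
E
```

```text
top rod 0.81 430 176 236 261 291
top rod 0.6 409 110 151 227 275
top rod 0.55 217 183 199 199 213
top seat 0.84 1134 179 222 191 231
top spacer 0.7 406 433 455 174 196
top spacer 0.61 35 335 345 141 147
scene rod 0.84 271 256 304 157 178
scene rod 0.8 376 322 339 129 184
scene seat 0.8 1154 306 347 148 205
scene spacer 0.44 10144 224 355 231 351
```

View pics/crop1.png

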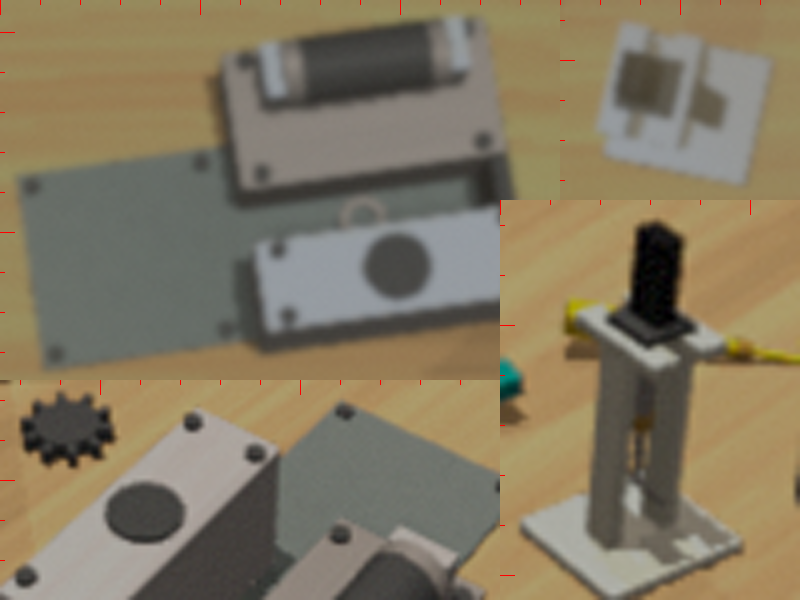

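```bash
cat >> h.py <<'E'
def cals():
    z=np.load("cal.npz"); return {n:dict(color=np.zeros((420,560,3)),**{k:z[n+k] for k in("vertical_fov","cx","cy","rvec","tvec")}) for n in("top","scene")}
def T(a,P): # a=x,y,yaw(rad)
    P=np.atleast_2d(P).astype(float); c,s=np.cos(a[2]),np.sin(a[2]); Q=P.copy(); Q[:,0]=a[0]+c*P[:,0]-s*P[:,1]; Q[:,1]=a[1]+s*P[:,0]+c*P[:,1]; return Q
E
python3 - <<'E'
from h import *
from scipy.optimize import least_squares
c=cals()
m=lambda *a:np.array(a)/1000
F={"top":[((70,150,4),(254.5,136.5)),((-70,150,4),(261.25,184)),((21,0,70),(310.5,139.5)),((116,0,70),(305.5,106.5)),((-21,0,100),(313.75,152.75)),((-81,0,100),(317,175.5))],
"scene":[((-21,0,100),(294.5,242.5)),((-81,0,100),(275,232)),((-70,150,4),(310,230.5)),((70,150,4),(355,252))]}
def res(a,F,ns=("top","scene")): return np.concatenate([(proj(c[n],T(a,np.array([f[0] for f in F[n]])/1000.))-np.array([f[1] for f in F[n]])).ravel() for n in ns])
for ns in(("top",),("scene",),("top","scene")):
    r=least_squares(lambda a:res(a,F,ns),[.4,-.1,.1]); print(ns,np.round(r.x,4),np.degrees(r.x[2]),np.round(r.fun,1))
# spacer guess: top pixel of ring top visible arc
p=c["top"]; a=r.x
for u,v in((250+362/4,92+195/4),(250+340/4,92+212/4),(250+385/4,92+212/4)):
    w=ray(p,u,v,.010)-[a[0],a[1],0]; print("ring pt frame mm",np.round([1e3*(np.cos(a[2])*w[0]+np.sin(a[2])*w[1]),1e3*(-np.sin(a[2])*w[0]+np.cos(a[2])*w[1])],1))
# seat: handle top & rail
for n,u,v,z in(("top",170+90/4,185+85/4,.17),("scene",300+158/5,125+30/5,.21),("scene",300+152/5,125+122/5,.156)): print(n,np.round(ray(c[n],u,v,z),4))
for n,pts,z in(("top",((620,22),(600,132),(650,30),(632,135)),.15),): print([np.round(ray(c[n],170+(x-560)/4,185+y/4,z),4) for x,y in pts])
E
```

```text
('top',) [ 0.6143 -0.0117  0.1197] 6.860342554603823 [-0.2 -0.5 -0.2  0.9  0.3  0.4  0.1 -0.8 -0.1  0.1  0.1 -0.1]
('scene',) [ 0.6214 -0.015   0.1249] 7.154717882602713 [ 0.5 -0.  -1.3  0.  -0.5 -0.3  1.4  0. ]
('top', 'scene') [ 0.6166 -0.0123  0.1192] 6.82853362394957 [ 0.  -1.4 -0.   0.   0.5 -0.4  0.4 -1.7  0.1 -0.8  0.3 -1.  -0.3 -1.6
 -1.9 -1.6 -0.9 -1.6  0.6 -1.2]
ring pt frame mm [ 18.7 -85.3]
ring pt frame mm [  8.9 -68.3]
ring pt frame mm [  4.5 -99.3]
top [0.4528 0.2882 0.17  ]
scene [0.4602 0.2883 0.21  ]
scene [0.4647 0.2849 0.156 ]
[array([0.4948, 0.3105, 0.15  ]), array([0.4266, 0.3228, 0.15  ]), array([0.4894, 0.2919, 0.15  ]), array([0.4243, 0.303 , 0.15  ])]
```

```bash
python3 - <<'E'
from h import *
from scipy.optimize import minimize
def box(x,y,z0,z1): return [(sx*x,sy*y,z) for sx in(-1,1) for sy in(-1,1) for z in(z0,z1)]
k=4
def sil(p,a,dz,du):
    M=np.zeros((420*k,560*k),np.uint8)
    for b in(box(18,18,0,6),box(8,13,6,60)):
        P=T(a,np.array(b)/1000+[0,0,.15]); q=proj(p,P)+du
        h=cv2.convexHull(np.round((q+.5)*k).astype(np.int32)); cv2.fillConvexPoly(M,h,1)
    return M>0
S={}
for n in("top","scene"):
    p=ctrl.snapshot(n)
    if n=="top":
        ds=[d for d in ctrl.cut_out(p,"rod") if d["xy"][1]*420<220]
        m=ds[0]["pixels"]
        g=p["color"].astype(int); print(np.round(g[195:216:2,180:204:2].mean(2)).astype(int))
    else:
        g=p["color"].astype(int).sum(2); m=np.zeros((420,560),bool); m[127:156,318:342]=g[127:156,318:342]<135
        m=cv2.morphologyEx(m.astype(np.uint8),cv2.MORPH_OPEN,np.ones((2,2)))>0
    ys,xs=np.where(m);print(n,m.sum(),xs.min(),xs.max(),ys.min(),ys.max())
    M=cv2.resize(m.astype(np.uint8),None,fx=k,fy=k,interpolation=0)>0
    S[n]=(p,M)
def cost(a,ns):
    c=0
    for n in ns:
        p,M=S[n]; s=sil(p,[a[0],a[1],a[2]],0,0); c+=1-(s&M).sum()/(s|M).sum()
    return c
for ns in(("top",),("scene",),("top","scene")):
    r=min((minimize(cost,[.458+d,.288,y],args=(ns,),method="Nelder-Mead",options=dict(initial_simplex=[[.458+d,.288,y],[.463+d,.288,y],[.458+d,.293,y],[.458+d,.288,y+.1]])) for d in(0,.003) for y in(1.33,1.4)),key=lambda r:r.fun)
    print(ns,np.round(r.x,4),np.degrees(r.x[2]),round(r.fun,3))
E
```

```text
[[125 127 141 150 150 143 120 130 144 145 147 147]
 [127 130 142 125 127 124 111 123 144 149 148 149]
 [127 134 138  88  75  78  83  98 117 130 138 147]
 [126 136 126  78  71  72  68  74  83  91 112 142]
 [130 140 114  70  72  71  66  71  82  89 120 142]
 [129 140 101  70  70  67  65  70  83  90 129 139]
 [131 138  90  67  68  64  63  73  86  96 135 128]
 [135 141  93  70  65  63  64  75  84 102 141 121]
 [142 146 113  94  80  78  75  80  86 114 143 111]
 [147 153 149 136 108 106 111 104  96 127 141 101]
 [151 155 154 137 116 127 146 146 142 147 138 116]]
top 7890 254 384 97 183
scene 173 327 336 131 153
('top',) [0.458 0.288 1.33 ] 76.2033867523995 1.0
('scene',) [0.4582 0.2949 0.8651] 49.56476431942865 0.36
('top', 'scene') [0.4582 0.2949 0.8651] 49.56476431942865 1.36
```

```bash
python3 - <<'E'
from h import *
from scipy.optimize import minimize
def box(x,y,z0,z1): return [(sx*x,sy*y,z) for sx in(-1,1) for sy in(-1,1) for z in(z0,z1)]
k=4
def sil(p,a):
    M=np.zeros((420*k,560*k),np.uint8)
    for b in(box(18,18,0,6),box(8,13,6,60)):
        q=proj(p,T(a,np.array(b)/1000+[0,0,.15])); cv2.fillConvexPoly(M,cv2.convexHull(np.round((q+.5)*k).astype(np.int32)),1)
    return M>0
S={}
for n,(x0,x1,y0,y1),th in(("top",(180,203,195,217),105),("scene",(320,342,127,154),75)):
    p=ctrl.snapshot(n); g=cv2.resize(p["color"].mean(2).astype(np.float32),None,fx=k,fy=k,interpolation=cv2.INTER_LINEAR)
    M=np.zeros(g.shape,bool); M[y0*k:y1*k,x0*k:x1*k]=g[y0*k:y1*k,x0*k:x1*k]<th
    nb,l,st,_=cv2.connectedComponentsWithStats(M.astype(np.uint8)); M=l==1+np.argmax(st[1:,4]); S[n]=(p,M); print(n,st[1:,:].max(0)/4, M.sum()/16)
for ns in(("top",),("scene",),("top","scene")):
    def cost(a): return sum(1-(lambda s,M:(s&M).sum()/(s|M).sum())(sil(S[n][0],[a[0],a[1],np.radians(79.8)]),S[n][1]) for n in ns)
    r=min((minimize(cost,[x,y],method="Nelder-Mead",options=dict(initial_simplex=[[x,y],[x+.006,y],[x,y+.006]])) for x in(.452,.46) for y in(.284,.291)),key=lambda r:r.fun)
    print(ns,np.round(r.x,4),round(r.fun,3))
E
```

```text
top [202.25 211.25  16.    16.   813.5 ] 203.375
scene [322.   129.5   16.75  24.5  987.25] 246.8125
('top',) [0.4568 0.2933] 0.143
('scene',) [0.4603 0.2863] 0.183
('top', 'scene') [0.4577 0.2927] 0.347
```

Emit:
send_rows(deltas=[[[-0.48,0.34,-0.05],0.39],[[-0.48,0.34,-0.05],0.39],[[-0.48,0.34,-0.05],0.39],[[-0.48,0.34,-0.05],0.39],[[-0.48,0.34,-0.05],0.39]], gripper=1.0)

```text
clock: 1.77
tool_pos: [0.3849, -0.4382, 0.3092]
orientation: [-180.0, 0.0, 171.0]
force: [0.6, -0.1, -0.3]
opening: 0.0876
gripper_force: 0.0
```

```bash
cat > go.py <<'E'
# usage: go.py x y z yawY [pose x y z yaw]  -> tool-axis shares; yawY = world angle of tool y (deg)
import sys; from h import *
from scipy.spatial.transform import Rotation as Rn
o=ctrl.get_obs(); a=[float(v) for v in sys.argv[1:]]
R=Rn.from_euler("xyz",o["orientation"],degrees=True).as_matrix()
d=R.T@(np.array(a[:3])-o["tool_pos"]); ya=np.degrees(np.arctan2(R[1,1],R[0,1]))
print("t",round(o["clock"],2),"pos",np.round(o["tool_pos"],4),"ori",np.round(o["orientation"],2),"yY",round(ya,2),"F",np.round(o["force"],1),"op",round(o["opening"],4),"gf",o["gripper_force"],"j",np.round(o["joint_pos"]))
print("shares",np.round(d/.8,4),"turn",round(((ya-a[3]+180)%360-180)/90,4),"dist mm",round(1e3*np.linalg.norm(d)))
E
python3 go.py .52 -.2 .33 79.8;python3 go.py .457 .291 .33 79.8
```

```text
t 1.77 pos [ 0.3849 -0.4382  0.3092] ori [-1.7999e+02  2.0000e-02  1.7097e+02] yY 80.97 F [ 0.6 -0.1 -0.3] op 0.0876 gf 0.0 j [-30.  11. -10.   0. -69. -70.]
shares [-0.12    0.3206 -0.026 ] turn 0.013 dist mm 275
t 1.77 pos [ 0.3849 -0.4382  0.3092] ori [-1.7999e+02  2.0000e-02  1.7097e+02] yY 80.97 F [ 0.6 -0.1 -0.3] op 0.0876 gf 0.0 j [-30.  11. -10.   0. -69. -70.]
shares [ 0.0542  0.9144 -0.0262] turn 0.013 dist mm 733
```

Emit:
send_rows(deltas=[[[-0.12,0.32,-0.026],0.013],[[-0.12,0.32,-0.026],0.013],[[-0.12,0.32,-0.026],0.013],[[-0.12,0.32,-0.026],0.013],[[-0.12,0.32,-0.026],0.013]])

```text
clock: 2.18
tool_pos: [0.4864, -0.2566, 0.3253]
orientation: [-180.0, 0.1, 170.1]
force: [1.3, 0.3, 0.1]
opening: 0.0872
gripper_force: 0.0
```

```bash
python3 go.py .457 .291 .32 79.8
```

```text
t 2.18 pos [ 0.4864 -0.2566  0.3253] ori [-1.8000e+02  5.0000e-02  1.7015e+02] yY 80.15 F [1.3 0.3 0.1] op 0.0872 gf 0.0 j [ -7.   8. -12.   0. -70. -92.]
shares [0.1534 0.6681 0.0065] turn 0.0039 dist mm 548
```

Emit:
send_rows(deltas=[[[0.153,0.668,0.006],0.004],[[0.153,0.668,0.006],0.004],[[0.153,0.668,0.006],0.004],[[0.153,0.668,0.006],0.004],[[0.153,0.668,0.006],0.004]])

```text
clock: 2.6
tool_pos: [0.4743, -0.0487, 0.3232]
orientation: [180.0, 0.0, 169.8]
force: [1.1, 1.4, 0.6]
opening: 0.088
gripper_force: 0.0
```

Emit:
send_rows(deltas=[[[0.095,0.41,0.004],0],[[0.095,0.41,0.004],0],[[0.095,0.41,0.004],0],[[0.095,0.41,0.004],0],[[0.095,0.41,0.004],0]])

```text
clock: 3.02
tool_pos: [0.4638, 0.1596, 0.3215]
orientation: [179.9, 0.1, 169.8]
force: [1.4, -0.6, -0.2]
opening: 0.0877
gripper_force: 0.0
```

```bash
python3 go.py .457 .291 .32 79.8
```

```text
t 3.02 pos [0.4638 0.1596 0.3215] ori [1.7994e+02 5.0000e-02 1.6981e+02] yY 79.81 F [ 1.4 -0.6 -0.2] op 0.0877 gf 0.0 j [  42.    2.  -19.    0.  -69. -142.]
shares [0.0375 0.1602 0.002 ] turn 0.0001 dist mm 132
```

Emit:
send_rows(deltas=[[[0.037,0.16,0.002],0],[[0.037,0.16,0.002],0],[[0.037,0.16,0.002],0],[[0.037,0.16,0.002],0],[[0.037,0.16,0.002],0]])

```text
clock: 3.43
tool_pos: [0.4577, 0.2914, 0.3187]
orientation: [-180.0, -0.0, 170.0]
force: [0.6, -0.2, 0.7]
opening: 0.0873
gripper_force: 0.0
```

```bash
python3 go.py .457 .291 .233 79.8; python3 - <<'E'
from h import *
p=ctrl.snapshot("scene"); c=p["color"][60:215,250:420].copy(); save("s1",c,3.8)
o=ctrl.get_obs()
x=o["tool_pos"]; print("tip centre px",(proj(p,[x[0],x[1],x[2]-.066])[0]-[250,60])*3.8,"handle top px", (proj(p,[.457,.291,.21])[0]-[250,60])*3.8)
E
```

```text
t 3.43 pos [0.4577 0.2914 0.3187] ori [-1.7996e+02 -2.0000e-02  1.6997e+02] yY 79.97 F [ 0.6 -0.2  0.7] op 0.0873 gf 0.0 j [  53.    7.  -14.   -0.  -69. -153.]
shares [ 0.0007 -0.0005  0.1072] turn 0.0019 dist mm 86
tip centre px [314.06732437 212.94737268] handle top px [308.79764001 266.95319264]
```

View pics/s1.png

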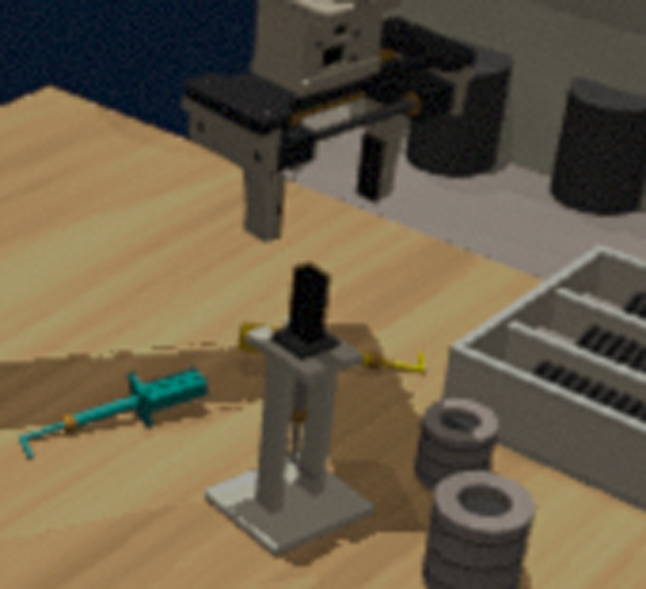

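Emit:
send_rows(deltas=[[[0.0007,0,0.04],0.002],[[0.0007,0,0.075],0.002],[[0.0007,0,0.1],0.002],[[0.0007,0,0.107],0.002],[[0.0007,0,0.107],0.002]])

```text
clock: 3.9
tool_pos: [0.4573, 0.2872, 0.2327]
orientation: [-179.9, -0.1, 169.5]
force: [-0.3, 0.2, 0.7]
opening: 0.0877
gripper_force: 0.0
```

Emit:
send_rows(deltas=[[[0,0,0],0],[[0,0,0],0],[[0,0,0],0],[[0,0,0],0],[[0,0,0],0]], gripper=0.3)

```text
clock: 4.32
tool_pos: [0.4578, 0.2891, 0.2346]
orientation: [179.9, 0.0, 169.6]
force: [-1.1, 0.5, -0.5]
opening: 0.0597
gripper_force: 0.0
```

```bash
python3 go.py .457 .291 .233 79.8; python3 - <<'E'
from h import *
p=ctrl.snapshot("scene"); save("s2",p["color"][95:165,290:370],8)
E
```

```text
t 4.32 pos [0.4578 0.2891 0.2346] ori [1.7993e+02 4.0000e-02 1.6961e+02] yY 79.61 F [-1.1  0.5 -0.5] op 0.0597 gf 0.0 j [  53.   11.  -21.    0.  -58. -153.]
shares [0.0014 0.0022 0.002 ] turn -0.0021 dist mm 3
```

View pics/s2.png

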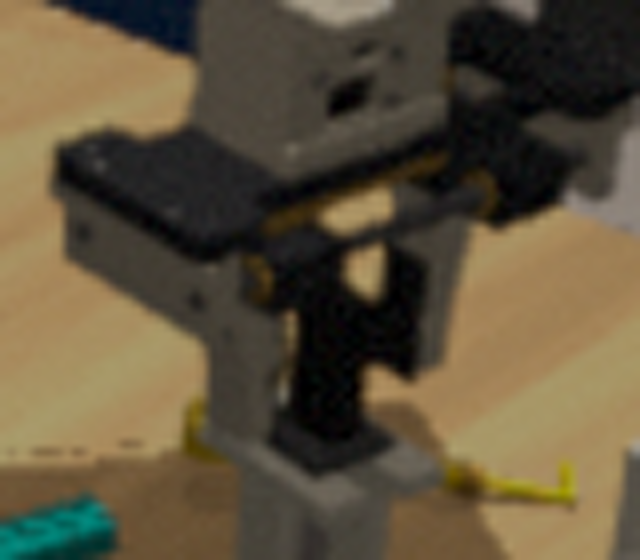

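Emit:
send_rows(deltas=[[[0,0,0],0],[[0,0,0],0],[[0,0,0],0],[[0,0,0],0],[[0,0,0],0]], gripper=0.22)

```text
clock: 4.78
tool_pos: [0.4575, 0.2889, 0.2337]
orientation: [-180.0, -0.0, 169.6]
force: [-0.6, 0.2, -0.6]
opening: 0.023
gripper_force: 0.0
```

Emit:
send_rows(deltas=[[[0,0,0],0],[[0,0,0],0],[[0,0,0],0],[[0,0,0],0],[[0,0,0],0]], gripper=0.22)

```text
clock: 5.2
tool_pos: [0.4576, 0.289, 0.2338]
orientation: [180.0, 0.0, 169.6]
force: [-0.2, 2.7, 0.6]
opening: 0.0196
gripper_force: 0.7
```

Emit:
send_rows(deltas=[[[0,0.002,0],0],[[0,0.002,0],0],[[0,0.002,0],0],[[0,0.002,0],0],[[0,0.002,0],0]], gripper=0)

```text
clock: 5.62
tool_pos: [0.4579, 0.2906, 0.2338]
orientation: [180.0, 0.0, 169.6]
force: [-0.5, 1.9, 1.0]
opening: 0.0159
gripper_force: 30.0
```

```bash
python3 go.py .457 .291 .233 79.8;python3 -c "
from h import *
print(ctrl.get_obs()['moment'])"
```

```text
t 5.62 pos [0.4579 0.2906 0.2338] ori [1.7998e+02 1.0000e-02 1.6961e+02] yY 79.61 F [-0.5  1.9  1. ] op 0.0159 gf 29.957088232040405 j [  53.   11.  -21.   -0.  -58. -153.]
shares [0.0012 0.0004 0.001 ] turn -0.0021 dist mm 1
[0.64488941 0.12906486 0.01511029]
```

Emit:
send_rows(deltas=[[[0,0,-0.01],0],[[0,0,-0.03],0],[[0,0,-0.06],0],[[0,0,-0.09],0],[[0,0,-0.12],0]])

```text
clock: 6.03
tool_pos: [0.4574, 0.2898, 0.3306]
orientation: [-179.9, -0.1, 169.6]
force: [0.4, 0.1, -2.9]
opening: 0.0156
gripper_force: 30.0
```

Emit:
send_rows(deltas=[[[0,0,-0.03],0],[[0,0,-0.05],0],[[0,0,-0.06],0],[[0,0,-0.06],0],[[0,0,-0.06],0]])

```text
clock: 6.45
tool_pos: [0.4574, 0.2901, 0.377]
orientation: [-180.0, -0.1, 169.6]
force: [0.5, 0.6, -3.6]
opening: 0.0156
gripper_force: 30.0
```

```bash
python3 - <<'E'
from h import *
C=np.zeros((600,800,3),np.uint8); o=ctrl.get_obs(); x=o["tool_pos"]; ya=np.radians(79.6); f=np.array([np.sin(ya),-np.cos(ya),0])
for n,(x0,y0,w,h),X in(("scene",(270,60,100,150),0),("top",(150,160,100,150),400)):
    p=ctrl.snapshot(n); C[:,X:X+400]=cv2.resize(p["color"][y0:y0+h,x0:x0+w],(400,600),interpolation=cv2.INTER_CUBIC)
    b=x-[0,0,.0838]
    for nm,P in(("flange",b),("sleeveend",b-[0,0,.066]),("bar-118",b-[0,0,.118]),("tip-118",b-[0,0,.118]+.028*f),("bar-103",b-[0,0,.103]),("bar-127",b-[0,0,.127])): print(n,nm,((proj(p,P)[0]-[x0,y0])*4+[X,0]).round(), proj(p,P)[0].round(1))
save("s3",C); np.save("sc.npy",C); print(o["force"],o["opening"],x)
E
```

```text
scene flange [256. 167.] [334.1 101.8]
scene sleeveend [247. 259.] [331.8 124.7]
scene bar-118 [240. 327.] [330.1 141.7]
scene tip-118 [268. 344.] [337.1 146. ]
scene bar-103 [242. 308.] [330.6 136.9]
scene bar-127 [239. 338.] [329.8 144.5]
top flange [525. 153.] [181.2 198.1]
top sleeveend [548. 167.] [187.1 201.6]
top bar-118 [565. 177.] [191.3 204.1]
top tip-118 [573. 131.] [193.4 192.8]
top bar-103 [561. 174.] [190.1 203.4]
top bar-127 [568. 178.] [192.  204.6]
[ 0.46569538  0.60875742 -3.56375665] 0.015559017114604699 [0.45744753 0.290134   0.37698095]
```

View pics/s3.png

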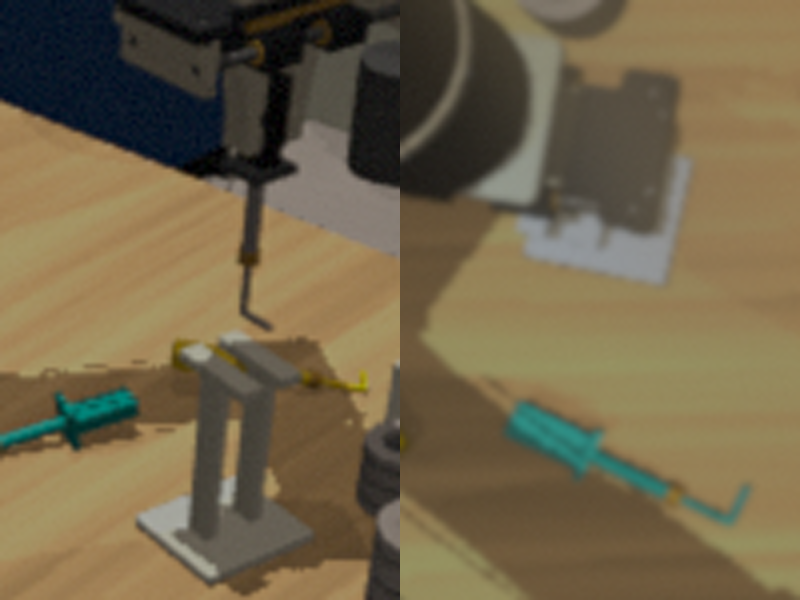

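```bash
python3 go.py .6183 -.1265 .36 96.9
```

```text
t 6.55 pos [0.4573 0.29   0.3761] ori [-1.7988e+02 -1.0000e-01  1.6959e+02] yY 79.59 F [-0.1 -0.1 -2.5] op 0.0161 gf 29.956847727298737 j [  53.    5.   -8.   -0.  -77. -154.]
shares [-0.292  -0.4757  0.0206] turn -0.1923 dist mm 447
```

Emit:
send_rows(deltas=[[[-0.02,-0.03,0],0],[[-0.045,-0.075,0.004],0],[[-0.07,-0.12,0.008],0],[[-0.096,-0.16,0.008],0],[[-0.12,-0.2,0.008],0]])

```text
clock: 6.97
tool_pos: [0.5232, 0.1139, 0.3698]
orientation: [-179.9, -0.1, 169.6]
force: [-0.0, 0.4, -1.8]
opening: 0.0156
gripper_force: 30.0
```

Emit:
send_rows(deltas=[[[-0.026,-0.044,0.002],-0.04],[[-0.052,-0.088,0.006],-0.08],[[-0.078,-0.132,0.01],-0.12],[[-0.104,-0.176,0.012],-0.16],[[-0.13,-0.216,0.012],-0.192]])

```text
clock: 7.38
tool_pos: [0.5941, -0.0753, 0.3597]
orientation: [180.0, -0.2, -172.9]
force: [-0.0, 1.7, -2.4]
opening: 0.0157
gripper_force: 30.0
```

```bash
python3 go.py .6183 -.1265 .36 96.9
```

```text
t 7.38 pos [ 0.5941 -0.0753  0.3597] ori [ 179.99   -0.18 -172.94] yY 97.06 F [-0.   1.7 -2.4] op 0.0157 gf 29.958070814609528 j [ 11.  11.  -3.  -0. -76. -94.]
shares [-0.0221 -0.0672 -0.0004] turn 0.0017 dist mm 57
```

Emit:
send_rows(deltas=[[[-0.01,-0.03,0],0.002],[[-0.018,-0.05,0.01],0.002],[[-0.021,-0.064,0.03],0.002],[[-0.022,-0.067,0.05],0.002],[[-0.022,-0.067,0.055],0.002]])

```text
clock: 7.8
tool_pos: [0.6171, -0.125, 0.3128]
orientation: [179.9, -0.4, -173.4]
force: [-1.3, 0.7, -4.0]
opening: 0.0159
gripper_force: 30.0
```

```bash
python3 go.py .6183 -.1265 .316 96.9; python3 - <<'E'
from h import *
C=np.zeros((600,800,3),np.uint8); o=ctrl.get_obs(); x=o["tool_pos"]; ya=np.radians(96.9); f=np.array([np.sin(ya),-np.cos(ya),0])
a=[.6155,-.012,np.radians(6.9)]
for n,(x0,y0,w,h),X in(("scene",(230,180,120,180),0),("top",(280,80,120,180),400)):
    p=ctrl.snapshot(n); C[:,X:X+400]=cv2.resize(p["color"][y0:y0+h,x0:x0+w],(400,600),interpolation=cv2.INTER_CUBIC)
    b=x-[0,0,.0838]; k=400/120
    q=lambda P:((proj(p,P)[0]-[x0,y0])*k+[X,0]).round()
    for nm,P in(("flange",b),("bar-104",b-[0,0,.104]),("tip-104",b-[0,0,.104]+.028*f)): print(n,nm,q(P))
    for P in((-21,0,100),(-21,-180,100),(21,0,70),(21,-180,70),(-81,0,100)): print(n,P,q(T(a,np.array(P)/1000)[0]))
save("s4",C); print(o["moment"])
E
```

```text
t 7.8 pos [ 0.6171 -0.125   0.3128] ori [ 179.93   -0.4  -173.41] yY 96.59 F [-1.3  0.7 -4. ] op 0.0159 gf 29.95660901069641 j [  6.  16.  -3.  -0. -71. -90.]
shares [-0.0013 -0.0021 -0.004 ] turn -0.0035 dist mm 4
scene flange [126. 152.]
scene bar-104 [126. 277.]
scene tip-104 [162. 297.]
scene (-21, 0, 100) [213. 202.]
scene (-21, -180, 100) [ 48. 364.]
scene (21, 0, 70) [262. 259.]
scene (21, -180, 70) [103. 428.]
scene (-81, 0, 100) [143. 167.]
top flange [677. 168.]
top bar-104 [657. 203.]
top tip-104 [651. 167.]
top (-21, 0, 100) [513. 241.]
top (-21, -180, 100) [740. 209.]
top (21, 0, 70) [503. 198.]
top (21, -180, 70) [725. 167.]
top (-81, 0, 100) [524. 316.]
[0.09925169 0.17456562 0.00266031]
```

View pics/s4.png

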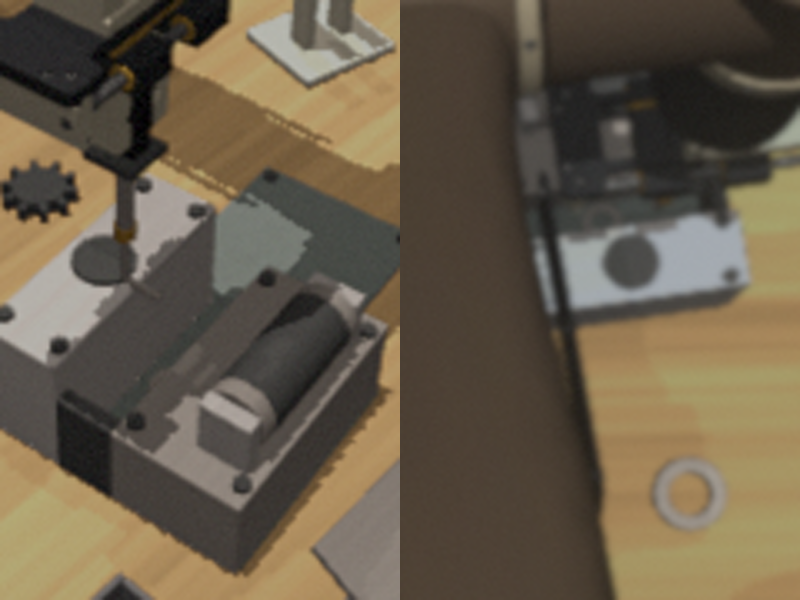

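```bash
python3 - <<'E'
from h import *
from scipy.ndimage import map_coordinates
from scipy.optimize import differential_evolution as DE
c=cals(); s=ctrl.snapshot("scene"); t0=cv2.imread("pics/top0.png")
I={"scene":(c["scene"],s["color"].astype(np.float32),1),"top":(c["top"],cv2.resize(t0,(560,420),interpolation=cv2.INTER_AREA).astype(np.float32),1)}
E_={"scene":[((-81,0,100),(-21,0,100)),((-21,0,100),(-21,-180,100)),((-81,-180,100),(-21,-180,100)),((21,-180,70),(116,-180,70)),((116,-180,70),(116,0,70)),((-70,150,4),(70,150,4)),((116,-180,0),(116,0,0)),((116,-180,70),(116,-180,0))],
"top":[((-81,0,100),(-21,0,100)),((-21,0,100),(-21,-150,100)),((-81,0,100),(-81,-180,100)),((21,0,70),(116,0,70)),((21,0,70),(21,-160,70)),((70,150,4),(-70,150,4)),((-70,20,4),(-70,150,4)),((70,20,4),(70,150,4))]}
for n,(p,im,_) in I.items():
    im=cv2.GaussianBlur(im,(0,0),.8); g=np.sqrt(sum(cv2.Sobel(im,cv2.CV_32F,dx,1-dx).max(2)**2*0+ (cv2.Sobel(im,cv2.CV_32F,dx,1-dx)**2).sum(2) for dx in(0,1))); g=np.minimum(g,200)
    def cost(a,e=E_[n]):
        v=0
        for A,B in e:
            P=np.array(A)+(np.array(B)-A)*np.linspace(.04,.96,60)[:,None]; q=proj(p,T(a,P/1000.)); v-=map_coordinates(g,[q[:,1],q[:,0]],order=1).mean()
        return v/len(e)
    r=DE(cost,[(.605,.63),(-.022,-.002),(.09,.15)],seed=1,popsize=25,tol=1e-6); print(n,np.round(r.x,4),np.degrees(r.x[2]).round(2),round(r.fun,1),[round(-cost(r.x,[e])) for e in E_[n]])
    print("per-edge at alt",[round(-cost(np.array([.6155,-.012,.1204]),[e])) for e in E_[n]])
E
```

```text
scene [ 0.6196 -0.013   0.1231] 7.05 -164.0 [148, 163, 198, 199, 193, 156, 179, 75]
per-edge at alt [136, 177, 194, 194, 125, 150, 76, 59]
top [ 0.6158 -0.01    0.1225] 7.02 -166.2 [197, 181, 197, 188, 198, 120, 121, 127]
per-edge at alt [194, 177, 195, 175, 198, 108, 121, 126]
```

```bash
python3 go.py .6205 -.1265 .25 97
```

```text
t 7.95 pos [ 0.6182 -0.1239  0.3171] ori [-1.7999e+02 -1.1000e-01 -1.7328e+02] yY 96.72 F [-0.4  0.1 -2.2] op 0.0161 gf 29.9568772315979 j [  6.  16.  -3.   0. -71. -90.]
shares [-0.0027 -0.0035  0.0838] turn -0.0031 dist mm 67
```

Emit:
send_rows(deltas=[[[-0.003,-0.003,0.01],-0.003],[[-0.003,-0.003,0.03],-0.003],[[-0.003,-0.003,0.05],-0.003],[[-0.003,-0.003,0.068],-0.003],[[-0.003,-0.003,0.08],-0.003]])

```text
clock: 8.37
tool_pos: [0.621, -0.1256, 0.2528]
orientation: [180.0, -0.0, -173.0]
force: [0.0, 0.8, -2.1]
opening: 0.016
gripper_force: 30.0
```

```bash
python3 go.py .6205 -.1265 .215 97; python3 - <<'E'
from h import *
o=ctrl.get_obs(); x=o["tool_pos"]; print(o["moment"])
p=ctrl.snapshot("scene"); x0,y0=235,180; c=p["color"][y0:y0+110,x0:x0+130]; save("s5",c,6)
ya=np.radians(97); f=np.array([np.sin(ya),-np.cos(ya),0]); b=x-[0,0,.0838]
for P in(b,b-[0,0,.066],b-[0,0,.104],b-[0,0,.104]+.028*f): print(((proj(p,P)[0]-[x0,y0])*6).round())
a=[.6175,-.012,np.radians(7.03)]
for P in((-21,0,100),(-21,-180,100),(21,0,70),(21,-60,70)): print(P,((proj(p,T(a,np.array(P)/1000)[0])[0]-[x0,y0])*6).round())
E
```

```text
t 8.37 pos [ 0.621  -0.1256  0.2528] ori [ 1.7999e+02 -1.0000e-02 -1.7297e+02] yY 97.03 F [ 0.   0.8 -2.1] op 0.016 gf 29.95686024427414 j [  6.  18.  -8.  -0. -64. -89.]
shares [ 0.0007 -0.001   0.0473] turn 0.0004 dist mm 38
[-0.02854773  0.05984478 -0.06019219]
[203. 414.]
[203. 549.]
[203. 622.]
[266. 657.]
(-21, 0, 100) [357. 366.]
(-21, -180, 100) [ 61. 659.]
(21, 0, 70) [446. 469.]
(21, -60, 70) [358. 563.]
```

View pics/s5.png

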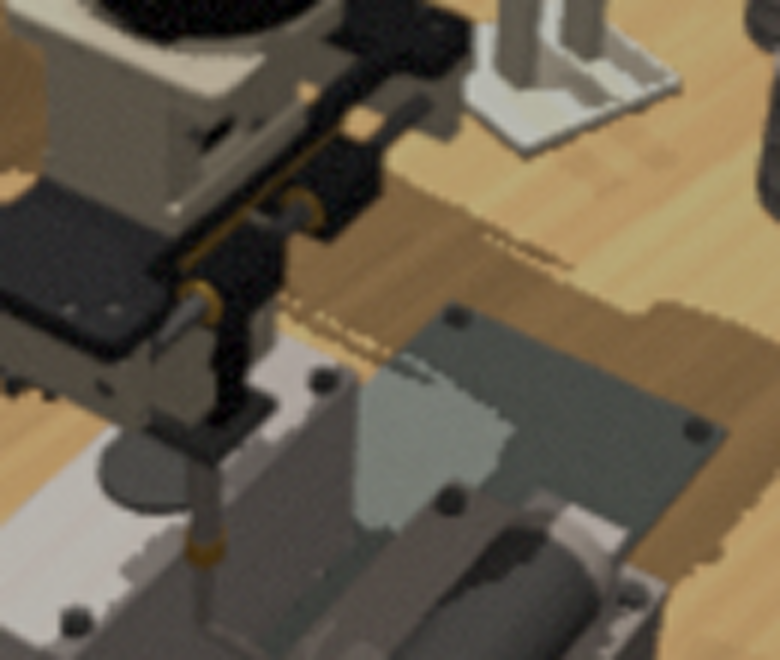

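Emit:
send_rows(deltas=[[[0.0005,-0.001,0.008],0],[[0.0005,-0.001,0.016],0],[[0.0005,-0.001,0.024],0],[[0.0005,-0.001,0.032],0],[[0.0005,-0.001,0.038],0]])

```text
clock: 8.83
tool_pos: [0.6207, -0.127, 0.2228]
orientation: [180.0, 0.0, -173.0]
force: [-0.0, 0.1, -2.1]
opening: 0.0159
gripper_force: 30.0
```

Emit:
send_rows(deltas=[[[0,0,0.003],0],[[0,0,0.006],0],[[0,0,0.009],0],[[0,0,0.012],0],[[0,0,0.014],0]])

```text
clock: 9.25
tool_pos: [0.6208, -0.127, 0.212]
orientation: [180.0, 0.0, -173.0]
force: [-0.0, 0.8, -2.3]
opening: 0.0157
gripper_force: 30.0
```

```bash
python3 go.py .6205 -.1265 .2 97; python3 -c "
from h import *
print(ctrl.get_obs()['moment'])"
```

```text
t 9.25 pos [ 0.6208 -0.127   0.212 ] ori [ 180.      0.   -173.02] yY 96.98 F [-0.   0.8 -2.3] op 0.0157 gf 29.956743121147156 j [  6.  20. -11.  -0. -59. -89.]
shares [0.0003 0.0007 0.015 ] turn -0.0003 dist mm 12
[-0.06915671 -0.02234181 -0.01579703]
```

Emit:
send_rows(deltas=[[[0,0,0.003],0],[[0,0,0.006],0],[[0,0,0.008],0],[[0,0,0.01],0],[[0,0,0.01],0]])

```text
clock: 9.67
tool_pos: [0.6206, -0.127, 0.2037]
orientation: [180.0, -0.0, -173.0]
force: [-0.7, -0.4, -2.4]
opening: 0.0156
gripper_force: 30.0
```

Emit:
send_rows(deltas=[[[0,0,0.001],0],[[0,0,0.002],0],[[0,0,0.003],0],[[0,0,0.003],0],[[0,0,0.003],0]])

```text
clock: 10.08
tool_pos: [0.6208, -0.127, 0.2017]
orientation: [-180.0, -0.0, -173.0]
force: [0.1, -0.3, -2.3]
opening: 0.0159
gripper_force: 30.0
```

Emit:
send_rows(deltas=[[[0,0,0.001],0],[[0,0,0.002],0],[[0,0,0.0025],0],[[0,0,0.0025],0],[[0,0,0.0025],0]])

```text
clock: 10.5
tool_pos: [0.6208, -0.127, 0.1997]
orientation: [180.0, -0.0, -173.0]
force: [-0.2, -0.1, -2.2]
opening: 0.0158
gripper_force: 30.0
```

Continue feeling in 1.5 mm steps.

Emit:
send_rows(deltas=[[[0,0,0.001],0],[[0,0,0.002],0],[[0,0,0.002],0],[[0,0,0.002],0],[[0,0,0.002],0]])

```text
clock: 10.92
tool_pos: [0.6208, -0.127, 0.1981]
orientation: [-180.0, 0.0, -173.0]
force: [0.1, 0.4, -1.8]
opening: 0.0157
gripper_force: 30.0
```

Emit:
send_rows(deltas=[[[0,0,0.001],0],[[0,0,0.002],0],[[0,0,0.002],0],[[0,0,0.002],0],[[0,0,0.002],0]])

```text
clock: 11.33
tool_pos: [0.6208, -0.127, 0.1965]
orientation: [-180.0, 0.0, -173.0]
force: [-0.5, 0.1, -1.7]
opening: 0.0156
gripper_force: 30.0
```

Emit:
send_rows(deltas=[[[0,0,0.0005],0],[[0,0,0.001],0],[[0,0,0.0015],0],[[0,0,0.0015],0],[[0,0,0.0015],0]])

```text
clock: 11.75
tool_pos: [0.6208, -0.127, 0.1953]
orientation: [-180.0, -0.0, -173.0]
force: [0.2, -0.4, -2.0]
opening: 0.0158
gripper_force: 30.0
```

Emit:
send_rows(deltas=[[[0,0,0.0005],0],[[0,0,0.001],0],[[0,0,0.0015],0],[[0,0,0.0015],0],[[0,0,0.0015],0]])

```text
clock: 12.17
tool_pos: [0.6209, -0.1271, 0.1945]
orientation: [-180.0, 0.0, -173.0]
force: [-1.2, -0.1, 2.0]
opening: 0.0157
gripper_force: 30.0
```

Emit:
send_rows(deltas=[[[0,0,-0.0012],0],[[0,0.005,-0.0012],0],[[0,0.01,-0.0012],0],[[0,0.014,-0.0012],0],[[0,0.018,-0.0012],0]])

```text
clock: 12.58
tool_pos: [0.6189, -0.1122, 0.1948]
orientation: [180.0, -0.0, -173.0]
force: [0.0, 0.1, -1.9]
opening: 0.0156
gripper_force: 30.0
```

Emit:
send_rows(deltas=[[[0,0.004,0],0],[[0,0.009,0],0],[[0,0.014,0],0],[[0,0.019,0],0],[[0,0.024,0],0]])

```text
clock: 13.0
tool_pos: [0.6167, -0.0932, 0.1951]
orientation: [180.0, 0.0, -173.0]
force: [-0.6, 0.7, -2.1]
opening: 0.0157
gripper_force: 30.0
```

```bash
python3 go.py .6205 -.1265 .2 97; python3 - <<'E'
from h import *
print(ctrl.get_obs()['moment'])
p=ctrl.snapshot("top")
a=np.array([.6158,-.010,np.radians(7.03)])
for d in ctrl.cut_out(p,"spacer")[:4]:
    u=np.array(d["xy"])*[560,420]; w=ray(p,*u,.01)-[a[0],a[1],0]; print(round(d["conf"],2),u.round(),d["pixels"].sum(),"frame",np.round(T([0,0,-a[2]],w)[0]*1e3))
E
```

```text
t 13.0 pos [ 0.6167 -0.0932  0.1951] ori [ 180.      0.   -173.02] yY 96.98 F [-0.6  0.7 -2.1] op 0.0157 gf 29.956500828266144 j [  9.  20. -13.  -0. -56. -92.]
shares [ 0.0003 -0.0419 -0.0061] turn -0.0002 dist mm 34
[-0.12639443  0.02633835  0.02994783]
```

Emit:
send_rows(deltas=[[[0,0.005,0],0],[[0,0.01,0],0],[[0,0.015,0],0],[[0,0.02,0],0],[[0,0.025,0],0]])

```text
clock: 13.52
tool_pos: [0.6142, -0.0734, 0.1951]
orientation: [-180.0, 0.0, -173.0]
force: [-0.2, -0.3, -1.9]
opening: 0.0158
gripper_force: 30.0
```

Emit:
send_rows(deltas=[[[0,0.005,0],0],[[0,0.01,0],0],[[0,0.015,0],0],[[0,0.02,0],0],[[0,0.025,0],0]])

```text
clock: 13.93
tool_pos: [0.6118, -0.0536, 0.1952]
orientation: [-180.0, 0.0, -173.0]
force: [-0.6, -1.1, -1.1]
opening: 0.0159
gripper_force: 30.0
```

Emit:
send_rows(deltas=[[[0,0.005,0],0],[[0,0.01,0],0],[[0,0.015,0],0],[[0,0.02,0],0],[[0,0.025,0],0]])

```text
clock: 14.35
tool_pos: [0.6094, -0.0337, 0.1951]
orientation: [180.0, 0.0, -173.0]
force: [-0.1, -1.2, -1.8]
opening: 0.0162
gripper_force: 30.0
```

```bash
python3 go.py .6205 -.1265 .2 97; python3 - <<'E'
from h import *
print(ctrl.get_obs()['moment'])
for n in("scene","top"):
  p=ctrl.snapshot(n)
  a=np.array([.6175,-.012,np.radians(7.03)])
  for d in ctrl.cut_out(p,"spacer")[:4]:
    u=np.array(d["xy"])*[560,420]; w=ray(p,*u,.008)-[a[0],a[1],0]; print(n,round(d["conf"],2),u.round(),d["pixels"].sum(),"frame",np.round(T([0,0,-a[2]],w)[0]*1e3))
  if n=="scene": x0,y0=265,215; save("s6",p["color"][y0:y0+80,x0:x0+100],7)
E
```

```text
t 14.35 pos [ 0.6094 -0.0337  0.1951] ori [ 180.      0.   -173.03] yY 96.97 F [-0.1 -1.2 -1.8] op 0.0162 gf 29.956250488758087 j [ 15.  19. -15.  -0. -56. -98.]
shares [ 0.0003 -0.1168 -0.0061] turn -0.0003 dist mm 94
[-0.28559685 -0.02259682 -0.03672576]
```

View pics/s6.png

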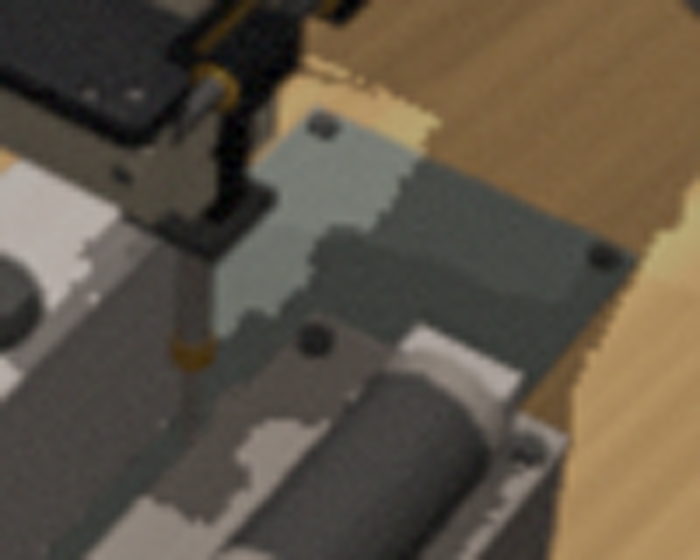

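Emit:
send_rows(deltas=[[[0,0.005,0],0],[[0,0.01,0],0],[[0,0.015,0],0],[[0,0.02,0],0],[[0,0.025,0],0]])

```text
clock: 14.97
tool_pos: [0.6069, -0.0138, 0.195]
orientation: [180.0, -0.0, -173.0]
force: [0.4, -0.3, -1.7]
opening: 0.0161
gripper_force: 30.0
```

Emit:
send_rows(deltas=[[[0,0.005,0],0],[[0,0.01,0],0],[[0,0.015,0],0],[[0,0.02,0],0],[[0,0.024,0],0]])

```text
clock: 15.38
tool_pos: [0.6046, 0.0053, 0.1951]
orientation: [180.0, 0.0, -173.0]
force: [-0.4, 0.0, -2.2]
opening: 0.016
gripper_force: 30.0
```

```bash
python3 go.py .6205 -.1265 .2 97; python3 - <<'E'
from h import *
print(ctrl.get_obs()['moment'])
for n in("scene","top"):
  p=ctrl.snapshot(n)
  a=np.array([.6175,-.012,np.radians(7.03)])
  for d in ctrl.cut_out(p,"spacer")[:4]:
    u=np.array(d["xy"])*[560,420]; w=ray(p,*u,.008)-[a[0],a[1],0]; print(n,round(d["conf"],2),u.round(),d["pixels"].sum(),"frame",np.round(T([0,0,-a[2]],w)[0]*1e3))
E
```

```text
t 15.38 pos [0.6046 0.0053 0.1951] ori [ 180.      0.   -173.01] yY 96.99 F [-0.4  0.  -2.2] op 0.016 gf 29.9567511677742 j [  19.   18.  -16.    0.  -56. -102.]
shares [ 0.0003 -0.1659 -0.0061] turn -0.0001 dist mm 133
[-0.08706618 -0.03462322 -0.00846007]
```

Emit:
send_rows(deltas=[[[0,0.005,0],0],[[0,0.01,0],0],[[0,0.015,0],0],[[0,0.02,0],0],[[0,0.025,0],0]])

```text
clock: 16.0
tool_pos: [0.6022, 0.0251, 0.1951]
orientation: [180.0, 0.0, -173.0]
force: [0.9, -0.4, -1.9]
opening: 0.0156
gripper_force: 30.0
```

Emit:
send_rows(deltas=[[[0,0.003,0],0],[[0,0.006,0],0],[[0,0.006,0],0],[[0,0.002,0],0],[[0,-0.004,0],0]])

```text
clock: 16.42
tool_pos: [0.6026, 0.0215, 0.1951]
orientation: [180.0, 0.0, -173.0]
force: [-0.4, -0.4, -2.2]
opening: 0.0161
gripper_force: 30.0
```

```bash
python3 go.py .6205 -.1265 .2 97; python3 - <<'E'
from h import *
for n in("scene","top"):
  p=ctrl.snapshot(n)
  a=np.array([.6175,-.012,np.radians(7.03)])
  for d in ctrl.cut_out(p,"spacer")[:4]:
    u=np.array(d["xy"])*[560,420]; w=ray(p,*u,.008)-[a[0],a[1],0]; print(n,round(d["conf"],2),u.round(),d["pixels"].sum(),"frame",np.round(T([0,0,-a[2]],w)[0]*1e3))
  if n=="scene": x0,y0=265,215; save("s7",p["color"][y0:y0+80,x0:x0+100],7); print(((proj(p,T(a,[[0,.06,.01]]))[0]-[x0,y0])*7).round())
E
```

```text
t 16.42 pos [0.6026 0.0215 0.1951] ori [ 180.      0.   -172.99] yY 97.01 F [-0.4 -0.4 -2.2] op 0.0161 gf 29.9569970369339 j [  21.   18.  -16.   -0.  -56. -104.]
shares [ 0.0004 -0.1863 -0.0061] turn 0.0001 dist mm 149
scene 0.57 [315. 258.] 64 frame [ 1. 64.  8.]
scene 0.55 [374. 202.] 900 frame [ 20. 356.   8.]
[341. 299.]
```

View pics/s7.png

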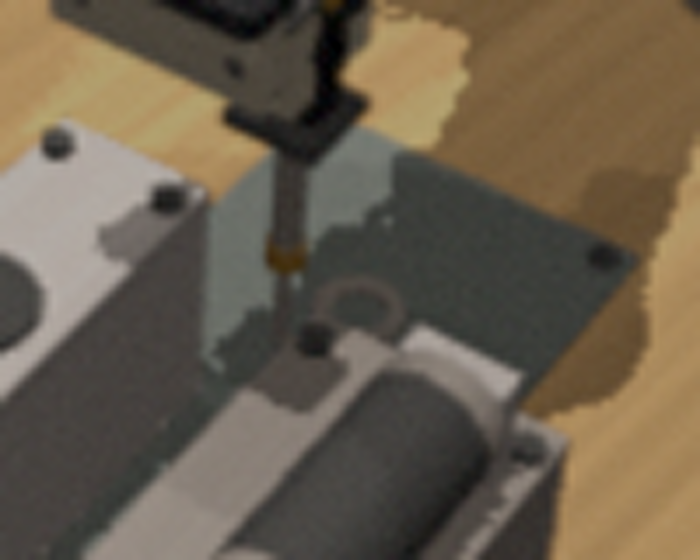

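Emit:
send_rows(deltas=[[[0,0,-0.01],0],[[0,0,-0.04],0],[[0,0,-0.08],0],[[0,0,-0.12],0],[[0,0,-0.16],0]])

```text
clock: 17.03
tool_pos: [0.6023, 0.0213, 0.3252]
orientation: [-180.0, 0.0, -173.0]
force: [0.4, -0.1, -2.7]
opening: 0.016
gripper_force: 30.0
```

Emit:
send_rows(deltas=[[[0,0,-0.03],0],[[0,0,-0.055],0],[[0,0,-0.065],0],[[0,0,-0.068],0],[[0,0,-0.068],0]])

```text
clock: 17.45
tool_pos: [0.6024, 0.0215, 0.3774]
orientation: [180.0, 0.0, -173.0]
force: [0.4, -0.3, -2.9]
opening: 0.0158
gripper_force: 30.0
```

```bash
python3 go.py .4577 .2905 .377 79.6
```

```text
t 17.45 pos [0.6024 0.0215 0.3774] ori [ 1.7997e+02  1.0000e-02 -1.7302e+02] yY 96.98 F [ 0.4 -0.3 -2.9] op 0.0158 gf 29.956862926483154 j [  21.   11.   -1.   -0.  -78. -104.]
shares [0.1387 0.3557 0.0006] turn 0.1931 dist mm 305
```

Emit:
send_rows(deltas=[[[0.01,0.025,0],0.04],[[0.025,0.065,0],0.08],[[0.04,0.105,0],0.12],[[0.055,0.145,0],0.16],[[0.07,0.18,0],0.193]])

```text
clock: 17.87
tool_pos: [0.5281, 0.1588, 0.3753]
orientation: [-179.9, -0.2, 169.4]
force: [1.2, 0.5, -2.7]
opening: 0.0158
gripper_force: 30.0
```

```bash
python3 go.py .4577 .2905 .377 79.6
```

```text
t 17.87 pos [0.5281 0.1588 0.3753] ori [-1.7989e+02 -1.5000e-01  1.6940e+02] yY 79.4 F [ 1.2  0.5 -2.7] op 0.0158 gf 29.954506158828735 j [  37.    6.   -7.   -0.  -77. -138.]
shares [ 0.1168  0.1457 -0.0021] turn -0.0022 dist mm 149
```

Emit:
send_rows(deltas=[[[0.035,0.042,0],0],[[0.07,0.085,0],0],[[0.095,0.118,0],0],[[0.11,0.138,0],0],[[0.116,0.145,0],0]])

```text
clock: 18.28
tool_pos: [0.4573, 0.2907, 0.3754]
orientation: [-179.9, -0.1, 169.8]
force: [-0.4, -0.4, -2.0]
opening: 0.0158
gripper_force: 30.0
```

Emit:
send_rows(deltas=[[[0,0,0],0],[[0,0,0],0],[[0,0,0],0],[[0,0,0],0],[[0,0,0],0]])

```text
clock: 18.7
tool_pos: [0.4596, 0.2875, 0.3773]
orientation: [-180.0, -0.0, 169.5]
force: [1.0, 0.7, -2.9]
opening: 0.0161
gripper_force: 30.0
```

```bash
python3 go.py .4577 .2905 .377 79.6
```

```text
t 18.7 pos [0.4596 0.2875 0.3773] ori [-1.7998e+02 -1.0000e-02  1.6952e+02] yY 79.52 F [ 1.   0.7 -2.9] op 0.0161 gf 29.95685487985611 j [  53.    5.   -8.    0.  -77. -153.]
shares [0.003  0.0032 0.0003] turn -0.0009 dist mm 4
```

Emit:
send_rows(deltas=[[[0.003,0.0032,0],0],[[0.003,0.0032,0],0],[[0.003,0.0032,0],0],[[0.003,0.0032,0],0],[[0.003,0.0032,0],0]])

```text
clock: 19.12
tool_pos: [0.4573, 0.2913, 0.3775]
orientation: [-180.0, 0.0, 169.6]
force: [-0.1, -0.5, -2.3]
opening: 0.0158
gripper_force: 30.0
```

Emit:
send_rows(deltas=[[[0,0,0],0],[[0,0,0],0],[[0,0,0],0],[[0,0,0],0],[[0,0,0],0]])

```text
clock: 19.53
tool_pos: [0.4573, 0.2914, 0.3775]
orientation: [-180.0, -0.0, 169.6]
force: [-0.2, 0.2, -2.6]
opening: 0.0161
gripper_force: 30.0
```

```bash
python3 go.py .4577 .2905 .335 79.6
```

```text
t 19.53 pos [0.4573 0.2914 0.3775] ori [-180.     -0.    169.61] yY 79.61 F [-0.2  0.2 -2.6] op 0.0161 gf 29.956727027893066 j [  53.    5.   -8.    0.  -77. -154.]
shares [-0.0007 -0.001   0.0531] turn 0.0001 dist mm 42
```

Emit:
send_rows(deltas=[[[-0.0007,-0.001,0.01],0],[[-0.0007,-0.001,0.03],0],[[-0.0007,-0.001,0.055],0],[[-0.0007,-0.001,0.075],0],[[-0.0007,-0.001,0.085],0]])

```text
clock: 19.95
tool_pos: [0.4569, 0.2897, 0.3068]
orientation: [-179.9, -0.1, 169.6]
force: [-1.0, 0.4, -2.7]
opening: 0.0155
gripper_force: 30.0
```

Emit:
send_rows(deltas=[[[0,0,0.004],0],[[0,0,0.008],0],[[0,0,0.012],0],[[0,0,0.016],0],[[0,0,0.02],0]])

```text
clock: 20.37
tool_pos: [0.4579, 0.2907, 0.2939]
orientation: [179.9, 0.0, 169.6]
force: [0.4, -0.3, -2.8]
opening: 0.016
gripper_force: 30.0
```

```bash
python3 go.py .4577 .2905 .237 79.6
```

```text
t 20.37 pos [0.4579 0.2907 0.2939] ori [1.7994e+02 4.0000e-02 1.6961e+02] yY 79.61 F [ 0.4 -0.3 -2.8] op 0.016 gf 29.956902265548706 j [  53.    8.  -16.    0.  -66. -154.]
shares [ 0.0002 -0.0004  0.0711] turn 0.0001 dist mm 57
```

Emit:
send_rows(deltas=[[[0,0,0.012],0],[[0,0,0.03],0],[[0,0,0.048],0],[[0,0,0.06],0],[[0,0,0.067],0]])

```text
clock: 20.78
tool_pos: [0.4573, 0.2901, 0.2383]
orientation: [-179.9, -0.1, 169.6]
force: [-0.8, -0.9, -2.3]
opening: 0.0158
gripper_force: 30.0
```

Emit:
send_rows(deltas=[[[0,0,0.001],0],[[0,0,0.002],0],[[0,0,0.003],0],[[0,0,0.004],0],[[0,0,0.004],0]])

```text
clock: 21.2
tool_pos: [0.4578, 0.2907, 0.2371]
orientation: [180.0, 0.0, 169.6]
force: [-0.5, 0.3, -1.8]
opening: 0.016
gripper_force: 30.0
```

Emit:
send_rows(deltas=[[[0,0,0.001],0],[[0,0,0.0015],0],[[0,0,0.002],0],[[0,0,0.002],0],[[0,0,0.002],0]])

```text
clock: 21.62
tool_pos: [0.4577, 0.2905, 0.2351]
orientation: [180.0, -0.0, 169.6]
force: [0.5, -0.5, -2.3]
opening: 0.0158
gripper_force: 30.0
```

Emit:
send_rows(deltas=[[[0,0,0.0005],0],[[0,0,0.001],0],[[0,0,0.0015],0],[[0,0,0.0015],0],[[0,0,0.0015],0]])

```text
clock: 22.03
tool_pos: [0.4577, 0.2905, 0.2338]
orientation: [-180.0, -0.0, 169.6]
force: [0.1, -0.1, -2.4]
opening: 0.016
gripper_force: 30.0
```

Emit:
send_rows(deltas=[[[0,0,0.0005],0],[[0,0,0.001],0],[[0,0,0.001],0],[[0,0,0.001],0],[[0,0,0.001],0]])

```text
clock: 22.45
tool_pos: [0.4577, 0.2905, 0.2338]
orientation: [180.0, 0.0, 169.6]
force: [-3.0, -0.6, 5.1]
opening: 0.016
gripper_force: 30.0
```

Emit:
send_rows(deltas=[[[0,0,-0.0005],0],[[0,0,-0.0005],0],[[0,0,-0.0005],0],[[0,0,-0.0005],0],[[0,0,-0.0005],0]], gripper=0.7)

```text
clock: 22.87
tool_pos: [0.4577, 0.2905, 0.2334]
orientation: [-180.0, -0.0, 169.6]
force: [0.1, 0.1, 0.1]
opening: 0.0438
gripper_force: 0.0
```

Emit:
send_rows(deltas=[[[0,0,0],0],[[0,0,0],0],[[0,0,0],0],[[0,0,0],0],[[0,0,0],0]])

```text
clock: 23.28
tool_pos: [0.4577, 0.2905, 0.2335]
orientation: [-180.0, -0.0, 169.6]
force: [-0.5, 0.1, -1.0]
opening: 0.0611
gripper_force: 0.0
```

Emit:
send_rows(deltas=[[[0,0,-0.01],0],[[0,0,-0.03],0],[[0,0,-0.06],0],[[0,0,-0.1],0],[[0,0,-0.14],0]])

```text
clock: 23.7
tool_pos: [0.4574, 0.2901, 0.347]
orientation: [-179.9, -0.0, 169.6]
force: [1.2, 1.0, 0.3]
opening: 0.0613
gripper_force: 0.0
```

```bash
python3 go.py .4577 .2905 .34 79.6;python3 - <<'E'
from h import *
C=np.zeros((600,800,3),np.uint8)
for n,X in(("scene",0),("top",400)):
  p=ctrl.snapshot(n)
  a=np.array([.6175,-.012,np.radians(7.03)])
  for th in("spacer","rod"):
   for d in ctrl.cut_out(p,th)[:4]:
    u=np.array(d["xy"])*[560,420]; w=ray(p,*u,.008)-[a[0],a[1],0]; print(n,th,round(d["conf"],2),u.round(),d["pixels"].sum(),"frame",np.round(T([0,0,-a[2]],w)[0]*1e3))
  x0,y0=(270,95) if n=="scene" else (170,100)
  C[:,X:X+400]=cv2.resize(p["color"][y0:y0+180,x0:x0+120] if n=="scene" else p["color"][y0:y0+210,x0:x0+140],(400,600),interpolation=cv2.INTER_CUBIC)
save("s8",C)
E
```

```text
t 23.7 pos [0.4574 0.2901 0.347 ] ori [-1.7995e+02 -2.0000e-02  1.6961e+02] yY 79.61 F [1.2 1.  0.3] op 0.0613 gf 0.0 j [  53.    6.  -11.    0.  -73. -154.]
shares [-0.0002  0.0005  0.0088] turn 0.0001 dist mm 7
scene rod 0.62 [351. 155.] 49 frame [-155.  541.    8.]
scene rod 0.59 [288. 164.] 248 frame [-293.  372.    8.]
scene rod 0.58 [329. 146.] 344 frame [-242.  548.    8.]
top spacer 0.17 [326. 146.] 7961 frame [  9. -43.   8.]
top rod 0.81 [138. 258.] 423 frame [-224.  509.    8.]
top rod 0.6 [195. 271.] 364 frame [-280.  361.    8.]
```

View pics/s8.png

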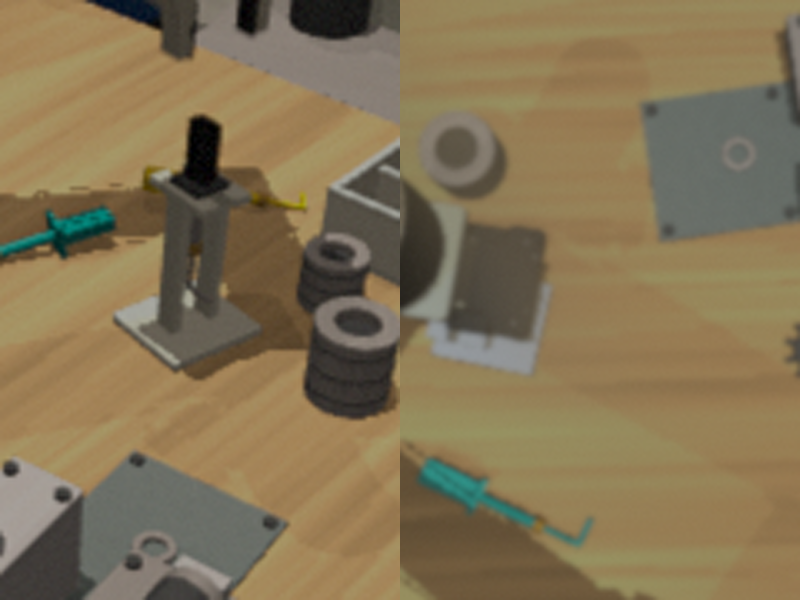

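The picture shows the rod upright on its rails at about (205,165) with the gripper above it. The ring lies flat on the open plate, at (155,545) in the scene half and (738,153) in the top half, well clear of the gap.

```bash
python3 -c "
from plant import ctrl
print(ctrl.close_job())"
```

```text
the job is handed in; nothing more can be done
None
```

The job is handed in: the spacer lies flat on the open plate about 45 mm clear of the gap, and the rod hangs back in its rest. It took about 24 of the 51 s, and the forces read at the end of each move stayed below about 8 N.

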